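Clear and refill the meal-carton flow lane

TASK

A meal carton is jammed under the clear cover of the sloping roller lane: take the wooden push stick, push the carton through with it until it slides down to the stop, and lay the stick back on its rest. Then slide the waiting carton across the loading deck (do not lift it off) and over the edge into the lane, so that it runs down and rests squarely behind the first. Push gently, without crushing the cartons or shifting the other things on the counter.

Things in the scene. Friction and masses are not known exactly. Their poses are not given: they have to be found in the camera images.
- lane_head (a point): Head of the sloping lane: mid-width, on the rollers, at the edge where the level deck ends. Axes tilted with the lane: +y UP the lane, so downhill is -y; +x across, to the deck's wide side; +z square out of the rollers. The lane falls 20 degrees, is 102 mm wide inside, side rails 30 mm high, 400 mm long. Slick rollers: a free carton slides down by itself.
- cover (a point): On the rollers under the middle of the clear cover, 160 mm down from lane_head, same axes. Cover: y = -70 to +70 mm here, clear sides, slotted clear top with underside at z = 66 mm; a strap over it reaches 83 mm. A sprung rubber shoe, 30 x 30 mm, centred here, hangs to z = 54 mm: it clears a 50 mm carton but grips a 60 mm one (3 to 8 N pushes it on) until its rear face is past y = -15 mm.
- stop (a point): Foot of the lane, mid-width, on the rollers at the face of the stop plate; same axes as lane_head, 400 mm down from it. The plate stands 44 mm above the rollers.
- deck (a point): Level steel loading deck: same point as lane_head, level axes: +z up, -y the horizontal heading downhill, +x across. Its top (z = 0 here, 158 mm above the counter) spans x = -51 to 198, y = 0 to 180 mm; open at the +y end and +x side. Opposite the fence a 35 mm high guide at the lane mouth flares from x = 52 at y = 0 to x = 70 at y = 32 mm. Not slick: a carton takes 1 to 3 N to slide.
- fence (a point): Middle of the foot of the deck's straight fence, on the face towards the deck; axes as deck. The fence is 35 mm high and runs 90 mm either way along y, in line with the lane's wall: a carton pressed flat against it stands in line with the lane.
- jammed_center (a point): Centre of the jammed meal carton, plain brown board, 96 mm across the lane (x), 90 mm along it (y), 60 mm high, about 0.25 kg. At the start it is stuck under the shoe, its rear face about 125 mm down the lane from lane_head; home, its centre is 45 mm up the lane from stop.
- jammed: The same jammed carton, origin at the centre of its underside.
- waiting_center (a point): Centre of the waiting meal carton, plain brown board, 96 mm (its x, to go across the lane) by 90 mm (its y) by 50 mm high, about 0.25 kg. It stands on the wide side of the loading deck, beside the lane's line, somewhat turned. Resting behind the other carton, its centre is 135 mm up the lane from stop.
- waiting: The same waiting carton, origin at the centre of its underside.
- stick_center (a point): Middle of the push stick, a plain round wooden rod 22 mm in diameter and 300 mm long, along its y axis, 80 g; at the start it lies level in its rest, its axis 85 mm above the counter.
- stick: The push stick, origin at its middle, y along it.
- rest_seat (a point): The stick's rest, a dark steel stand: the point where the stick's middle lies when home, 85 mm above the counter; y along the stick. Two forks, 12 mm thick, 100 mm either side of this point along y, open upwards with flared cheeks (about 25 mm apart at the bottom, 47 mm at the top, tips 95 mm above the counter). Base plate 70 x 240 x 8 mm; free space between the forks.
- water_a: Bystander: clear water bottle, 62 mm wide, 200 mm high, standing; origin at its foot.
- water_b: Bystander: another such bottle.
- jar: Bystander: small closed jar, 56 mm wide, 55 mm high; origin at its foot.
- phone: Bystander: black phone lying flat, 75 x 150 x 9 mm.
- pot: Bystander: white cup, 76 mm wide, 90 mm high.
- stapler: Bystander: grey stapler, 35 x 130 x 50 mm.
- snack_box: Bystander: flat brown box, 120 x 90 x 45 mm, lying on the counter.
Things that resemble listed ones, but are neither listed nor needed, are in the scene too. Of the things that look like the part that bears rest_seat, the larger one is meant.

How it is judged:
On the way, in this order (a step that is already met when the one before it is completed fails the run):
1. the push stick pushes on the jammed carton while it is still under the cover (contact force between stick and jammed above 0.5 N and y of jammed_center in the frame of lane_head above -0.28 m), for 0.05 s.
2. the jammed carton has slid down to the stop (within 7 mm), the waiting carton still on the deck (y of jammed_center in the frame of lane_head below -0.348 m and z of jammed_center in the frame of lane_head below 0.04 m and angle between the z axis of jammed and the z axis of lane_head, either way round below 0.1 rad and y of waiting_center in the frame of deck above 0 m), for 0.2 s.
3. the stick is back in its rest and let go, the waiting carton still on the deck (contact force between the fingers and stick below 0.1 N and distance between stick_center and rest_seat below 0.045 m and angle between the y axis of stick and the y axis of rest_seat, either way round below 0.1 rad and y of waiting_center in the frame of deck above 0 m), for 0.1 s.
At the end, for the whole second after the job is handed in: The formerly jammed carton lies on the lane against the stop (centre within 7 mm of its place), the waiting carton lies flat and square on the lane behind it (centre within 10 mm of its place), the push stick lies in both forks of its rest (middle within 45 mm of the seat point), all at rest (y of jammed_center in the frame of lane_head below -0.348 m and z of jammed_center in the frame of lane_head below 0.04 m and angle between the z axis of each of jammed, waiting and the z axis of lane_head, either way round below 0.1 rad and y of waiting_center in the frame of lane_head below -0.255 m and z of waiting_center in the frame of lane_head below 0.035 m and angle between the x axis of waiting and the x axis of lane_head, either way round below 0.12 rad and linear speed of each of jammed, waiting, stick below 0.02 m/s and distance between stick_center and rest_seat below 0.045 m and angle between the y axis of stick and the y axis of rest_seat, either way round below 0.1 rad); the robot touches nothing.
It fails at once if a carton is pushed with more than 40 N (contact force between any of stick, the arm and jammed above 40 N or contact force between any of the arm, stick and waiting above 40 N).
It fails at once if the waiting carton is lifted more than 25 mm off the deck (z of waiting_center in the frame of deck above 0.05 m).
It fails at once if a bystander is shifted by more than 30 mm (distance of any of water_a, water_b, jar, phone, pot, stapler, snack_box from where it was at the start of the episode above 0.03 m).
It also fails if it takes over 72 s, if anything falls off the work surface, if the arm or the gripper's body presses on something with over 40 N, if the wrist force passes 120 N, or if a joint passes its speed limit or range.

ROBOT

A 7-joint arm with a two-finger parallel gripper is mounted at the origin on the work surface. World frame = base frame: x ahead of the robot, y to its left, z up, the work surface at z = 0. Lengths are in m, angles in rad, forces in N, time in s.
With the tool pointing down it reaches from about 0.425 to 0.875 m from the base axis. Payload 8.4 kg.
Tool frame: the origin (TCP) lies at the very end of the fingers, on their centre line; the grasp point (between the pads) lies 19 mm behind it; z points along the fingers, y is the direction in which the jaws open and shut (so a half turn about z gives the same grasp; the last joint's range is limited). The gripper opens to 87 mm and grips with 3 to 60 N. Pads are 19 mm wide; open, the fingers measure 117 mm over their backs; the gripper's body (75 mm by 190 mm) begins 51 mm behind the grasp point.
Start: joints at [1.208, 0.333, 0.04, 1.465, -0.013, 1.343, -0.059], TCP at [0.169, -0.627, 0.223] pointing down, gripper open.
Joint ranges: [-2.58, 2.58], [-0.38, 2.09], [-1.3, 1.39], [0.25, 2.4], [-1.5, 4.64], [0.08, 2.09], [-2.65, 2.65]. Speed limits (rad/s): [2.22, 2.22, 2.79, 2.79, 3.14, 3.14, 3.14].

INTERFACE

Orientations are given as a unit quaternion [w, x, y, z].
In Python, from workcell import arm gives the robot as it stands. The module is installed in compiled form; this text tells all that it offers.
- The arm moves only by the shell command python3 -m pendant 'ROWS' [OPENING] [FORCE]. ROWS is JSON, a list of rows, each a list of 6 numbers: the shift along the tool's x, y, z in m, then the turn, a rotation vector about the tool's x, y, z in rad. A call has 1 to 20 rows; each row is the pose to reach, as a shift and turn from the pose measured when the call began, along the tool's axes at that moment; what a row does not reach only later rows make up. A row lasts 1/8 s, in which the tool goes at most 62.5 mm and 10.7 degrees, less where a joint would pass 70% of its speed; a pose out of reach is approached as far as the arm can. A call with a gripper value outside its range is refused whole. OPENING is the opening in per cent of the stroke, from 0 (shut) to 100 (fully open), set as the call begins (- or left out, the last holds). The fingers move at their own pace and stop on an object; FORCE is the grip in N (left out, the last holds). Time passes only in rows, so rows that repeat a pose let the fingers close. It gives the time, the measured TCP pose, the force and the opening at its end, in the units of the state.
- arm.read_state(): the state, without advancing time (a new reading comes with each control period).
- arm.snapshot(name): name is "side" or "top"; returns a dict with "image" (420x560x3 uint8, red, green, blue), "camera_matrix" (3x3 intrinsics, pixels), "pose" (4x4, takes a point from camera to world coordinates). Camera axes: x right, y down, z forward; pixel columns grow to the right and rows downward; lengths in m; the calibration is good to about 2 mm. A picture is of the moment at which its call begins. There is no depth.
- arm.sign_off(): hands the job in, once; it reports no verdict.
The state is a dict: "t": time; "q": joint angles; "qvel": joint speeds; "joint_torque": joint torques, N m; "eef_pos": TCP position; "tool_rot": TCP orientation; "wrist_force": force on the tool from outside, world axes, zero at the start; "ft_torque": the same for the moment, N m; "finger_gap": finger opening in m.
Only numpy, scipy, OpenCV 4.12 (cv2) and the standard library are available. Lean on these libraries where they do the work, as an engineer would, in place of code of your own. Each camera call takes 0.05 s, during which the arm holds its last target.

## Working session

There is one attempt and no reset: what is moved stays moved. The work goes in short steps, Python scripts to look and compute and a shell command to move; the robot and the scene stay as the last step left them, time stands still between calls to the robot, and variables do not carry over. Pictures are saved under pics/ and viewed, and the job is handed in when it is done.

```bash
mkdir -p pics
python3 - <<'E'
from workcell import arm
import cv2,numpy as np,pickle
for n in("side","top"):
    s=arm.snapshot(n); cv2.imwrite(f"pics/{n}0.png",cv2.resize(s["image"][:,:,::-1],(800,600),interpolation=cv2.INTER_CUBIC))
    pickle.dump(s,open(f"{n}0.pkl","wb")); print(n,s["camera_matrix"].round(1).tolist(),s["pose"].round(4).tolist())
st=arm.read_state();print({k:np.round(v,3).tolist() for k,v in st.items()})
E
```

```text
side [[419.0, 0.0, 274.9], [0.0, 419.0, 206.7], [0.0, 0.0, 1.0]] [[-0.9912, -0.1018, 0.0841, 0.4117], [-0.1305, 0.6587, -0.741, 0.8174], [0.02, -0.7455, -0.6662, 0.8403], [0.0, 0.0, 0.0, 1.0]]
top [[511.1, 0.0, 278.3], [0.0, 511.1, 210.5], [0.0, 0.0, 1.0]] [[0.0024, -0.9859, 0.1671, 0.2233], [-1.0, -0.0021, 0.002, 0.0196], [-0.0016, -0.1671, -0.9859, 1.5516], [0.0, 0.0, 0.0, 1.0]]
{'t': 0.1, 'q': [1.208, 0.334, 0.04, 1.466, -0.013, 1.343, -0.058], 'qvel': [-0.001, -0.001, -0.001, -0.003, -0.001, -0.0, -0.001], 'joint_torque': [0.005, -65.781, 1.34, -40.471, -0.06, 0.041, 0.0], 'eef_pos': [0.169, -0.627, 0.222], 'tool_rot': [-0.001, 0.991, 0.132, -0.0], 'wrist_force': [-0.007, -0.912, 0.334], 'ft_torque': [0.045, -0.02, 0.014], 'finger_gap': 0.087}
```

View pics/side0.png

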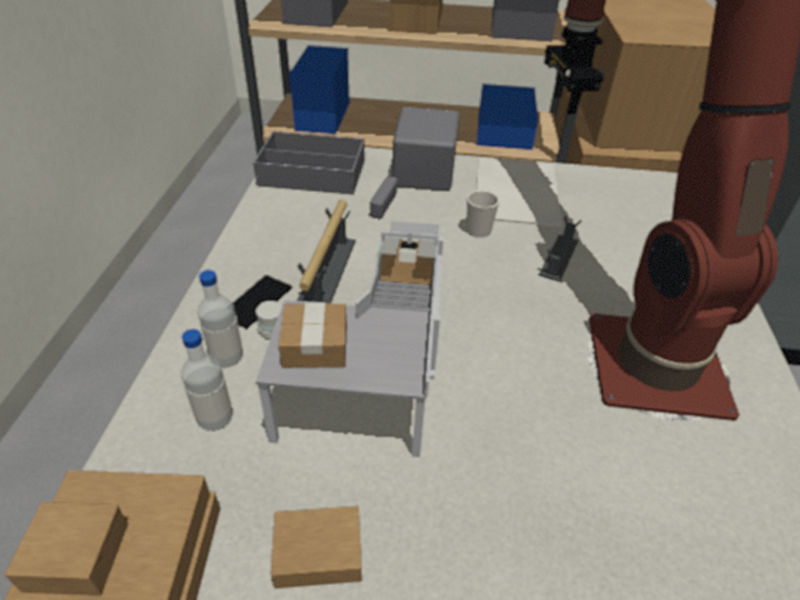

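View pics/top0.png

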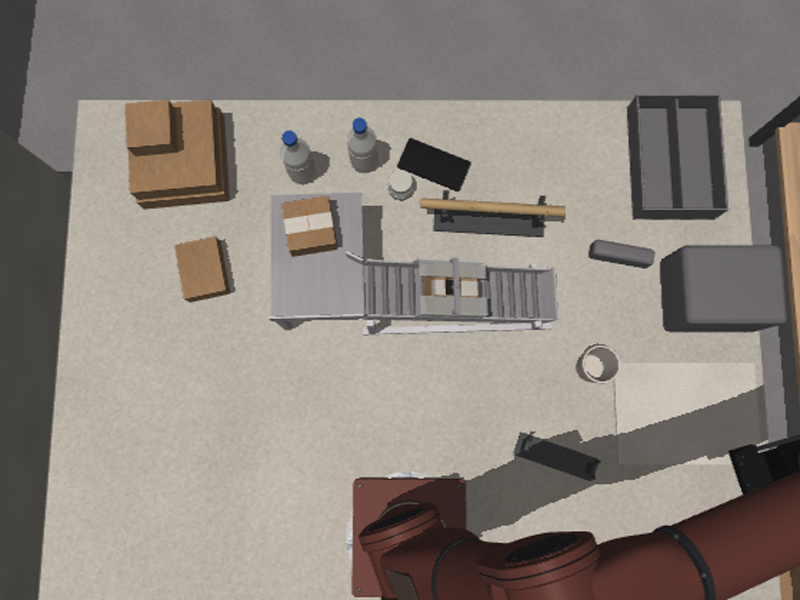

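```bash
cat > h.py <<'E'
import numpy as np,cv2,pickle
def load(f): return pickle.load(open(f,"rb"))
def ray(s,u,v):
    K=s["camera_matrix"];P=s["pose"];d=P[:3,:3]@np.linalg.inv(K)@np.array([u,v,1.]);return P[:3,3],d
def at_z(s,u,v,z):
    o,d=ray(s,u,v);return o+d*(z-o[2])/d[2]
def proj(s,p):
    P=s["pose"];c=P[:3,:3].T@(np.asarray(p,float)-P[:3,3]);k=s["camera_matrix"]@c;return k[:2]/k[2]
def crop(s,u0,v0,u1,v1,k,name):
    im=s["image"][v0:v1,u0:u1,::-1];im=cv2.resize(im,None,fx=k,fy=k,interpolation=cv2.INTER_CUBIC)
    for u in range((u0+9)//10*10,u1,10):
        cv2.line(im,((u-u0)*k,0),((u-u0)*k,6 if u%50 else 14),(0,0,255),1)
        if u%20==0: cv2.putText(im,str(u),((u-u0)*k,20),0,.35,(0,0,255),1)
    for v in range((v0+9)//10*10,v1,10):
        cv2.line(im,(0,(v-v0)*k),(6 if v%50 else 14,(v-v0)*k),(0,0,255),1)
        if v%20==0: cv2.putText(im,str(v),(8,(v-v0)*k+4),0,.35,(0,0,255),1)
    cv2.imwrite("pics/"+name,im)
E
python3 - <<'E'
from h import *
t=load("top0.pkl");s=load("side0.pkl")
crop(t,180,125,310,235,6,"t_a.png");crop(t,270,125,410,235,5,"t_b.png")
crop(s,170,150,320,260,5,"s_a.png");crop(s,170,200,320,320,5,"s_b.png")
E
```

```text
(no output)
```

View pics/t_a.png

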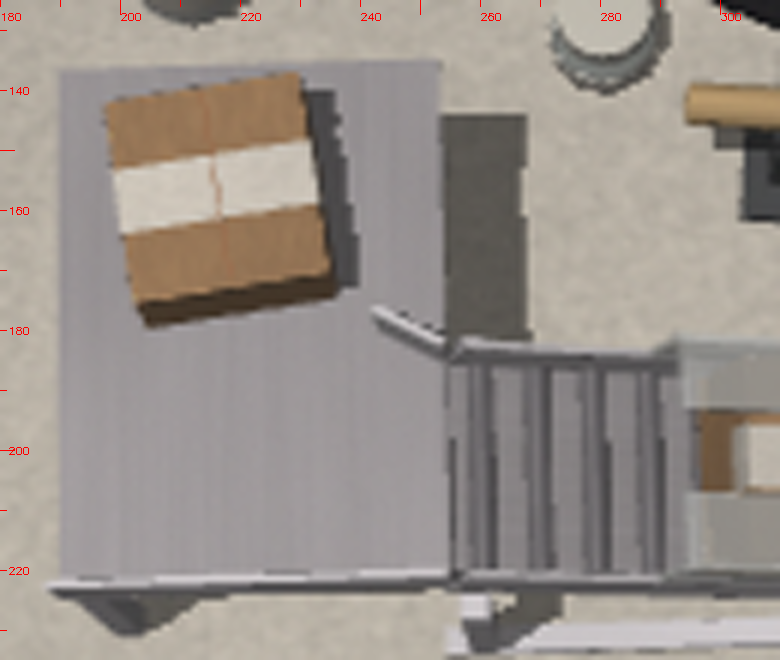

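View pics/t_b.png

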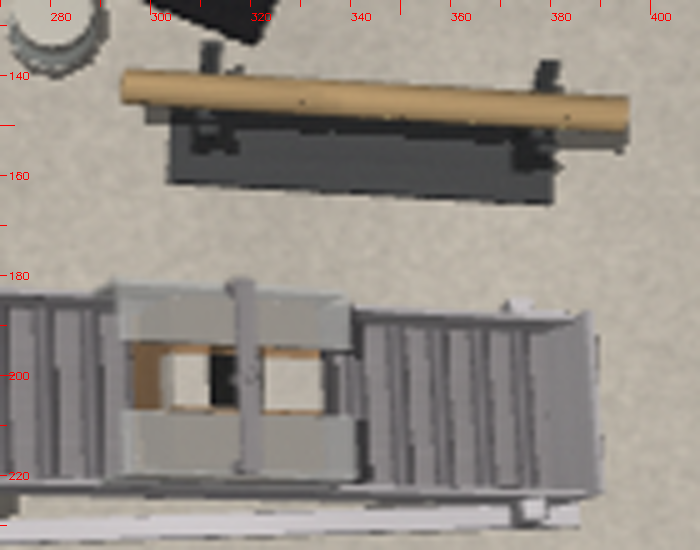

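View pics/s_a.png

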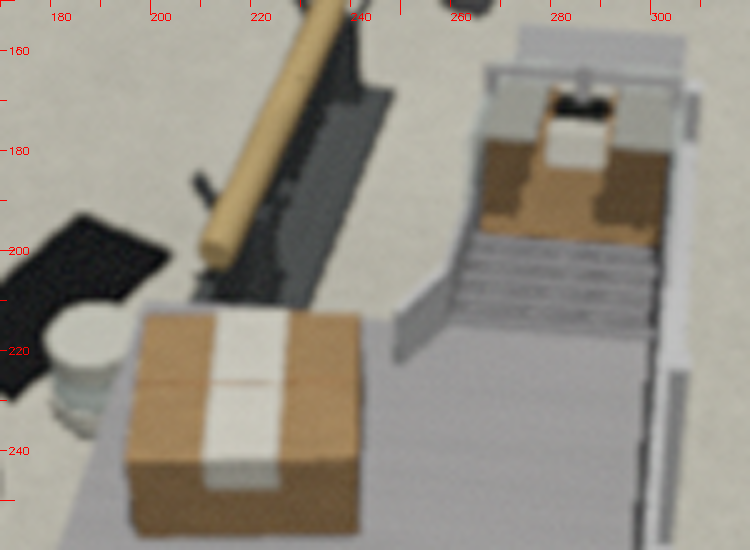

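View pics/s_b.png

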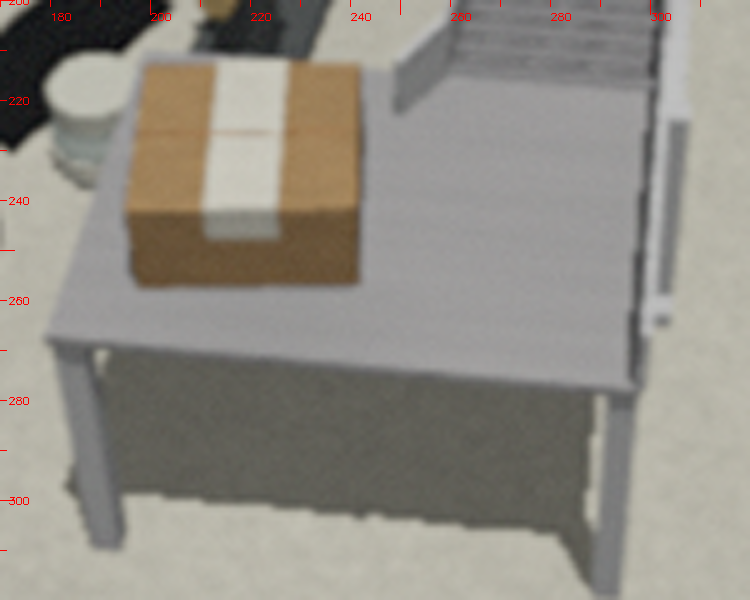

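```bash
cat >> h.py <<'E'
from scipy.optimize import least_squares
def Rz(a): c,s=np.cos(a),np.sin(a);return np.array([[c,-s,0],[s,c,0],[0,0,1.]])
def Rx(a): c,s=np.cos(a),np.sin(a);return np.array([[1,0,0],[0,c,-s],[0,s,c]])
E
python3 - <<'E'
from h import *
t=load("top0.pkl");s=load("side0.pkl")
obs=[(t,(.198,.18,0),(190,136.5)),(t,(.198,0,0),(253.3,135)),(s,(.198,.18,0),(179,267)),(s,(-.051,.18,0),(296.5,277)),(s,(-.051,0,0),(299,217)),(s,(.052,0,0),(258,214.5)),(t,(.052,0,0),(254,184.5)),(t,(-.051,0,0),(255,220.5))]
f=lambda p:np.concatenate([proj(c,[p[0],p[1],.158]+Rz(p[2])@np.array(q))-px for c,q,px in obs])
r=least_squares(f,[.4,.07,0]);print(r.x,f(r.x).reshape(-1,2).round(1).tolist())
x0,y0,a=r.x
L=Rz(a)@Rx(np.radians(20))
for c,n,b in((t,"t_ov.png",(180,125,410,245,3)),(s,"s_ov.png",(170,140,320,320,4))):
    c2=dict(c);im=cv2.resize(c["image"],None,fx=4,fy=4,interpolation=cv2.INTER_CUBIC)
    def dl(R,ps,col):
        q=[(proj(c,[x0,y0,.158]+R@np.array(p))*4+2).astype(int).tolist() for p in ps]
        cv2.polylines(im,[np.array(q)],False,col,1)
    D=Rz(a)
    dl(D,[(-.051,0,0),(.198,0,0),(.198,.18,0),(-.051,.18,0),(-.051,0,0)],(255,0,0))
    dl(D,[(.052,0,.035),(.07,.032,.035)],(0,255,0))
    for z,col in((0,(255,255,0)),(.03,(0,255,255))): dl(L,[(-.051,0,z),(.051,0,z),(.051,-.4,z),(-.051,-.4,z),(-.051,0,z)],col)
    dl(L,[(-.048,-.125,.06),(.048,-.125,.06),(.048,-.215,.06),(-.048,-.215,.06),(-.048,-.125,.06)],(255,0,255))
    dl(L,[(-.048,-.125,.06),(-.048,-.125,.0),(.048,-.125,.0),(.048,-.125,.06)],(255,0,255))
    u0,v0,u1,v1,_=b; cv2.imwrite("pics/"+n,im[v0*4:v1*4,u0*4:u1*4,::-1][:600,:] if n[0]=='s' else cv2.resize(im[v0*4:v1*4,u0*4:u1*4,::-1],(800,417)))
np.save("deck.npy",r.x)
# stick: endpoints pixels -> fit
so=[(t,-1,(294,142)),(t,1,(393,147.5)),(s,-1,(212,198)) ]
E
```

```text
[0.4823198  0.08824353 0.03719748] [[-0.7, -0.6], [-0.6, -1.2], [-0.7, -0.6], [0.5, -0.3], [2.1, 0.3], [0.1, -0.6], [0.1, -0.5], [0.1, -0.0]]
```

View pics/t_ov.png

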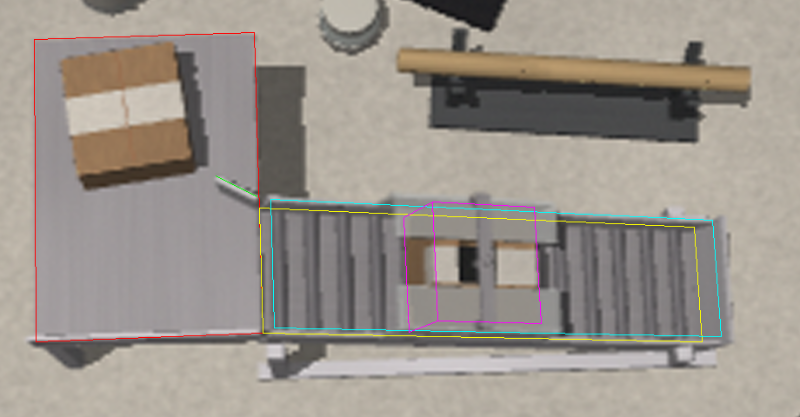

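View pics/s_ov.png

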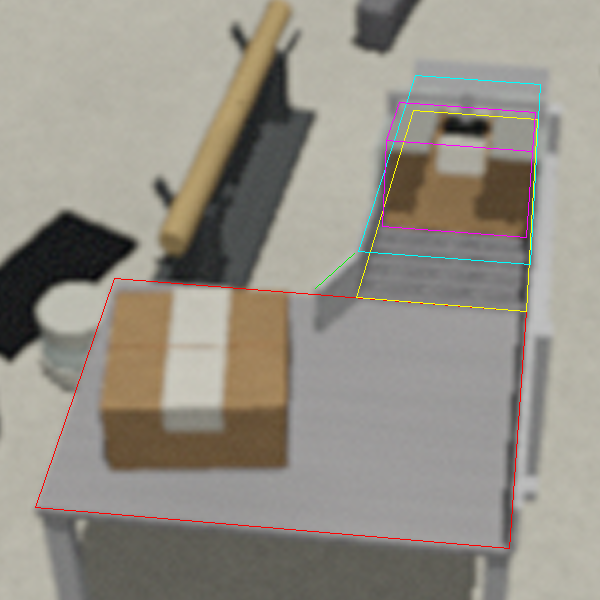

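Run:
```python
from h import *
t=load("top0.pkl");s=load("side0.pkl")
e1=at_z(t,293.8,142,.085);e2=at_z(t,394.3,147.5,.085)
print("stick",e1,e2,np.linalg.norm(e2-e1),(e1+e2)/2,np.degrees(np.arctan2(*( (e1-e2)[[0,1]]))))
print("side proj of ends/mid",[proj(s,p).round(1).tolist() for p in(e1,e2,(e1+e2)/2)])
d=np.load("deck.npy")
# waiting box fit: top corners
hx,hy,h=.048,.045,.05
T=[(197.5,141.5),(230,137),(234.5,170.5),(202.5,174.5)]
for p in T: print(Rz(-d[2])@(at_z(t,*p,.208)-[d[0],d[1],.158]))
S=[(197.5,212.5),(242,212.5),(241.5,242),(195,242)]
for p in S: print('s',Rz(-d[2])@(at_z(s,*p,.208)-[d[0],d[1],.158]))
def corners(p):
    return [np.array([p[0],p[1],.208])+Rz(p[2])@np.array([a*hx,b*hy,0]) for a,b in((1,1),(1,-1),(-1,-1),(-1,1))]
f=lambda p:np.concatenate([ (proj(c,q)-px) for c,px4 in((t,T),(s,S)) for q,px in zip(corners(p), px4 if c is t else [S[0] if 0 else S[3],S[0],S[1],S[2]])])
r=least_squares(f,[.6,.2,0.1]);print("wait",r.x,f(r.x).round(1), "deck",Rz(-d[2])@[r.x[0]-d[0],r.x[1]-d[1],0],r.x[2]-d[2])
# bottles: cap top z=.2, in full pics px*0.7
for n,p in(("wa",(290,136)),("wb",(360,124))): print(n,at_z(t,p[0]*.7,p[1]*.7,.2))
print("jar",at_z(t,400*.7,181*.7,.055),"pot",at_z(t,600*.7,360*.7,.09))
```

```text
stick [ 0.67879726 -0.02305749  0.085     ] [ 0.66239785 -0.32161616  0.085     ] 0.2990087245325312 [ 0.67059755 -0.17233683  0.085     ] 3.1440172334247376
side proj of ends/mid [[212.8, 200.3], [239.7, 141.6], [227.5, 168.4]]
[0.16485525 0.1490748  0.05      ]
[0.17448908 0.06016652 0.05      ]
[0.07994562 0.04980104 0.05      ]
[0.07189104 0.13636026 0.05      ]
s [0.17910277 0.06444591 0.05      ]
s [0.08121236 0.05309063 0.05      ]
s [0.06857532 0.14227564 0.05      ]
s [0.16356015 0.15301882 0.05      ]
wait [0.60163004 0.19358899 0.16612484] [-0.9 -0.  -0.8 -0.7 -0.1 -0.5 -1.1  0.8 -0.5 -0.5  1.4 -0.5  0.2 -0.9
 -0.3 -1.1] deck [0.12314539 0.10083557 0.        ] 0.1289273563644851
wa [0.77808999 0.23319437 0.2       ]
wb [0.8031024  0.09677044 0.2       ]
jar [0.736542   0.01809396 0.055     ] pot [ 0.35144252 -0.38292591  0.09      ]
```

```bash
cat >> h.py <<'E'
from scipy.spatial.transform import Rotation as R
def cur():
    from workcell import arm
    st=arm.read_state();q=st["tool_rot"];return np.array(st["eef_pos"]),R.from_quat([q[1],q[2],q[3],q[0]]),st
def Rt(zdir,xdir):
    z=np.array(zdir,float);z/=np.linalg.norm(z);x=np.array(xdir,float);x-=z*(x@z);x/=np.linalg.norm(x)
    return R.from_matrix(np.c_[x,np.cross(z,x),z])
def row(pos,Rtgt):
    p,r,st=cur();return np.r_[r.inv().apply(np.array(pos)-p),(r.inv()*Rtgt).as_rotvec()].round(4).tolist()
def az(deg): a=np.radians(deg);return np.array([np.cos(a),np.sin(a),0])
E
python3 - <<'E'
from h import *
T=Rt([0,0,-1],az(86.86))
print(row([.6722,-.1424,.25],T))
E
```

```text
[0.6119, -0.3369, -0.0278, -0.0013, -0.0008, -1.2522]
```

```bash
python3 -m pendant '[[0.612,-0.337,-0.028,-0.001,-0.001,-1.252],[0.612,-0.337,-0.028,-0.001,-0.001,-1.252],[0.612,-0.337,-0.028,-0.001,-0.001,-1.252],[0.612,-0.337,-0.028,-0.001,-0.001,-1.252],[0.612,-0.337,-0.028,-0.001,-0.001,-1.252],[0.612,-0.337,-0.028,-0.001,-0.001,-1.252],[0.612,-0.337,-0.028,-0.001,-0.001,-1.252],[0.612,-0.337,-0.028,-0.001,-0.001,-1.252],[0.612,-0.337,-0.028,-0.001,-0.001,-1.252],[0.612,-0.337,-0.028,-0.001,-0.001,-1.252],[0.612,-0.337,-0.028,-0.001,-0.001,-1.252],[0.612,-0.337,-0.028,-0.001,-0.001,-1.252],[0.612,-0.337,-0.028,-0.001,-0.001,-1.252],[0.612,-0.337,-0.028,-0.001,-0.001,-1.252]]' 70
python3 - <<'E'
from h import *
T=Rt([0,0,-1],az(86.86))
print(row([.6722,-.1424,.066],T)); print(cur()[2]['q'])
E
```

```text
t: 1.85
eef_pos: [0.6714, -0.1443, 0.25]
tool_rot: [-0.0, 0.727, 0.687, -0.001]
wrist_force: [-0.4, 0.4, -0.0]
finger_gap: 0.0609
[0.0022, 0.0009, 0.184, -0.0011, 0.0011, -0.0026]
[ 0.46481239  0.4392544  -0.45884378  1.29851659  0.19205076  1.44773547
 -0.03711783]
```

```bash
python3 -m pendant '[[0.002,0.001,0.06,0,0,0],[0.002,0.001,0.11,0,0,0],[0.002,0.001,0.15,0,0,0],[0.002,0.001,0.175,0,0,0],[0.002,0.001,0.184,0,0,0],[0.002,0.001,0.184,0,0,0]]'
python3 - <<'E'
from h import *
from workcell import arm
for n in("side","top"):
    s=arm.snapshot(n);pickle.dump(s,open(n+"1.pkl","wb"))
s=load("side1.pkl");t=load("top1.pkl")
crop(s,180,110,290,220,5,"s1.png");crop(t,280,110,410,200,5,"t1.png")
E
```

```text
t: 2.6
eef_pos: [0.672, -0.1438, 0.0664]
tool_rot: [0.0, 0.728, 0.686, -0.001]
wrist_force: [0.9, -0.1, 0.7]
finger_gap: 0.0613
```

View pics/s1.png

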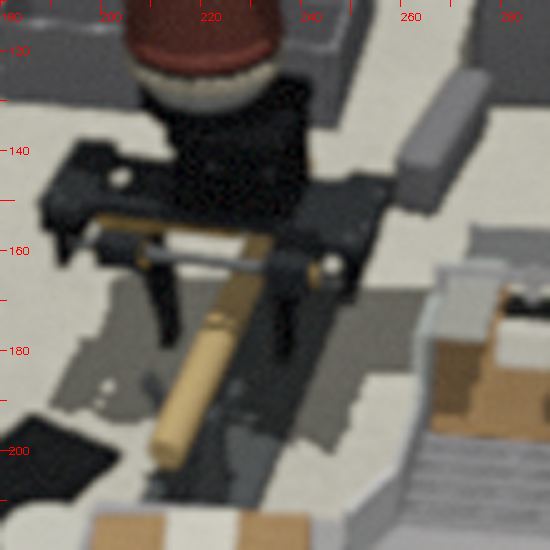

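View pics/t1.png

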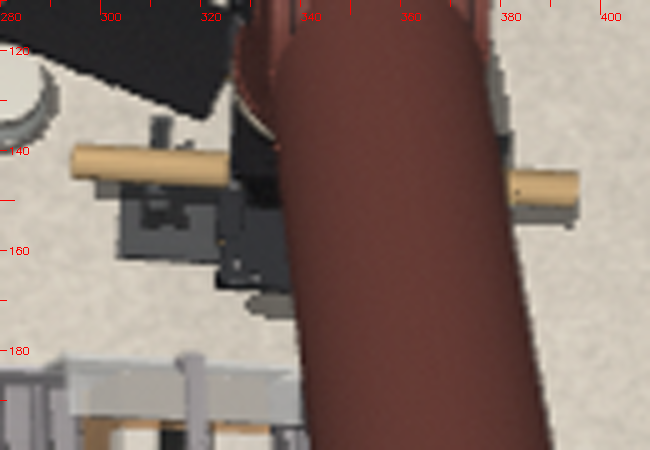

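The stick lies between the two fingers (side picture: fingers at about (212,170) and (235,172), with the stick between them). Closing now.

```bash
python3 -m pendant '[[0,0,0,0,0,0],[0,0,0,0,0,0],[0,0,0,0,0,0],[0,0,0,0,0,0],[0,0,0,0,0,0]]' 0 35
python3 -m pendant '[[0,0,-0.03,0,0,0],[0,0,-0.08,0,0,0],[0,0,-0.14,0,0,0],[0,0,-0.2,0,0,0],[0,0,-0.23,0,0,0],[0,0,-0.23,0,0,0]]'
python3 - <<'E'
from h import *
from workcell import arm
for n in("side","top"):
    s=arm.snapshot(n);pickle.dump(s,open(n+"2.pkl","wb"))
s=load("side2.pkl")
crop(s,150,50,310,200,5,"s2.png")
d=np.load("deck.npy");L=Rz(d[2])@Rx(np.radians(20))
yl=L@[0,1,0];zl=L@[0,0,1]
T=Rt(-zl,yl)
# grasp point above: tip y in lane: first -0.05 at height .12, 
o=np.array([d[0],d[1],.158])
p,r,_=cur(); print("tool now x",r.as_matrix()[:,0])
for gy,gz in((.12,.10),(.12,.033),(.075,.033)):
    tcp=o+L@[0,gy,gz-.019]; print(gy,gz,tcp.round(4),row(tcp,T))
E
```

```text
t: 3.32
eef_pos: [0.673, -0.1432, 0.0676]
tool_rot: [0.001, 0.727, 0.686, -0.0]
wrist_force: [0.6, 0.2, -0.6]
finger_gap: 0.021
t: 4.08
eef_pos: [0.6739, -0.1427, 0.3006]
tool_rot: [0.003, 0.727, 0.686, 0.001]
wrist_force: [-0.1, 0.5, -1.7]
finger_gap: 0.021
tool now x [ 0.05797305  0.99831704 -0.00148697]
0.12 0.1 [0.4792 0.1732 0.2752] [0.3043, -0.2114, 0.021, 0.0165, 0.3503, -0.0943]
0.12 0.033 [0.4783 0.1961 0.2122] [0.3272, -0.2136, 0.0839, 0.0165, 0.3503, -0.0943]
0.075 0.033 [0.4799 0.1539 0.1968] [0.2852, -0.2096, 0.0994, 0.0165, 0.3503, -0.0943]
```

View pics/s2.png

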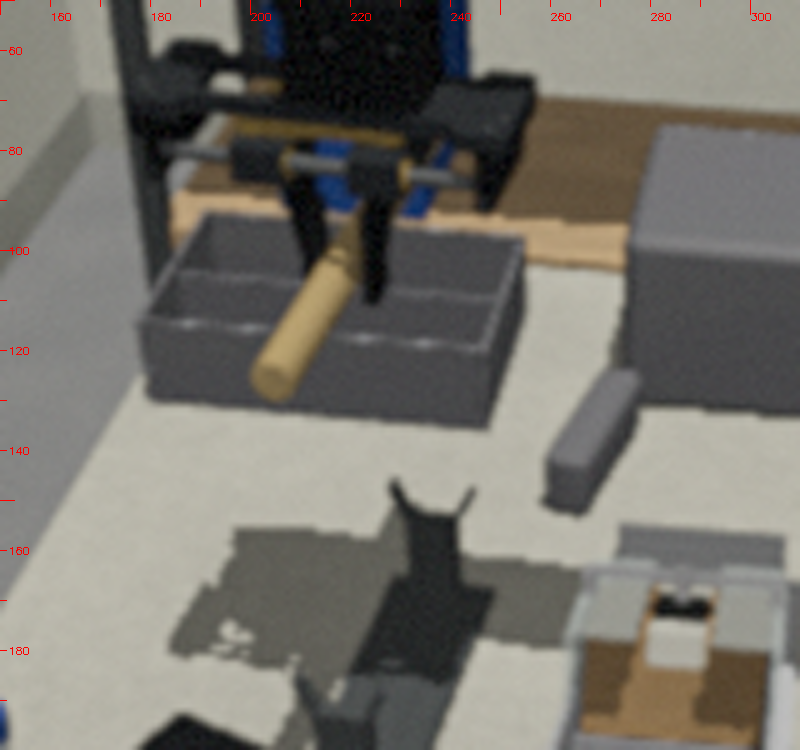

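Run:
```python
from h import *
s=load("side2.pkl");p,r,_=cur();X=r.as_matrix()[:,0];Z=r.as_matrix()[:,2]
g=p-.019*Z
for o in(.115,.12,.125,-.175,-.18): 
  for tl in(0,.05): print(o,tl,proj(s,g+o*(X*np.cos(tl)+Z*np.sin(tl))).round(1), proj(load("top2.pkl"),g+o*(X*np.cos(tl)+Z*np.sin(tl))).round(1))
crop(load("top2.pkl"),270,100,440,220,4,"t2.png")
```

```text
0.115 0 [205.5 125.9] [298.3 114.6]
0.115 0.05 [205.8 127.9] [298.3 115.4]
0.12 0 [204.9 126.9] [296.3 114.5]
0.12 0.05 [205.1 129.1] [296.3 115.3]
0.125 0 [204.2 128. ] [294.4 114.4]
0.125 0.05 [204.5 130.3] [294.4 115.3]
-0.175 0 [236.6  74.6] [413.  121.1]
-0.175 0.05 [236.4  71.7] [413.8 119.9]
-0.18 0 [237.   73.9] [414.9 121.2]
-0.18 0.05 [236.9  70.9] [415.8 120. ]
```

View pics/t2.png

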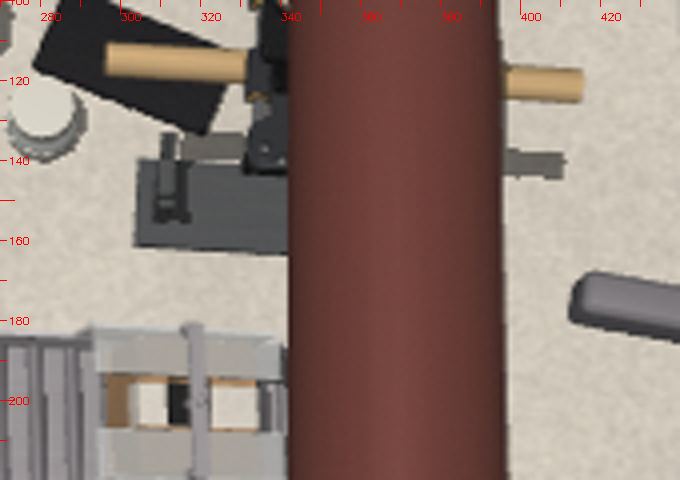

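```bash
python3 -m pendant '[[0.304,-0.211,0.021,0.016,0.35,-0.094],[0.304,-0.211,0.021,0.016,0.35,-0.094],[0.304,-0.211,0.021,0.016,0.35,-0.094],[0.304,-0.211,0.021,0.016,0.35,-0.094],[0.304,-0.211,0.021,0.016,0.35,-0.094],[0.304,-0.211,0.021,0.016,0.35,-0.094],[0.304,-0.211,0.021,0.016,0.35,-0.094],[0.304,-0.211,0.021,0.016,0.35,-0.094],[0.304,-0.211,0.021,0.016,0.35,-0.094]]'
cat > lane.py <<'E'
from h import *
d=np.load("deck.npy");L=Rz(d[2])@Rx(np.radians(20));o=np.array([d[0],d[1],.158]);T=Rt(-L@[0,0,1],L@[0,1,0])
def st():
    p,r,s=cur();M=r.as_matrix();g=p-.019*M[:,2];print("grasp lane",(L.T@(g-o)).round(4),"tip lane",(L.T@(g-.177*M[:,0]-o)).round(4),"F lane",(L.T@s["wrist_force"]).round(2),"t",s["t"])
def to(gx,gy,gz): print((gx,gy,gz),row(o+L@[gx,gy,gz-.019],T))
E
python3 - <<'E'
from lane import *
st();to(0,.12,.033)
from workcell import arm
for n in("side","top"):
    s=arm.snapshot(n);pickle.dump(s,open(n+"3.pkl","wb"));crop(s,*((170,60,320,260,3) if n=="side" else (180,100,340,240,5)),n+"3.png")
E
```

```text
t: 5.3
eef_pos: [0.48, 0.1716, 0.2745]
tool_rot: [-0.125, 0.684, 0.708, 0.12]
wrist_force: [-0.9, 0.2, -1.9]
finger_gap: 0.0209
grasp lane [0.0008 0.1182 0.1   ] tip lane [ 0.0003 -0.0588  0.1   ] F lane [-0.93 -0.4  -1.83] t 5.3
(0, 0.12, 0.033) [0.0018, -0.0008, 0.067, 0.0001, -0.0001, -0.0026]
```

View pics/side3.png

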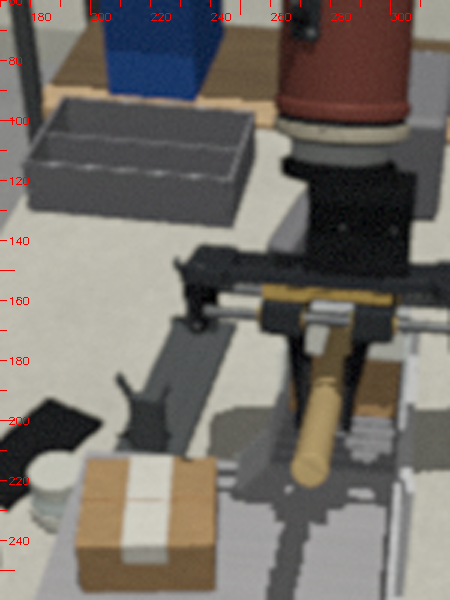

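View pics/top3.png

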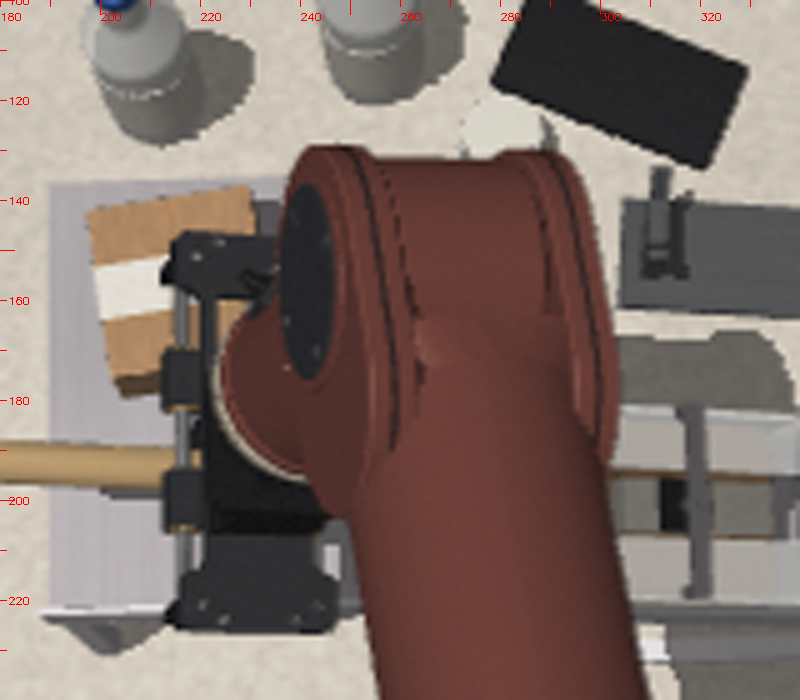

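```bash
python3 -m pendant '[[0.002,-0.001,0.03,0,0,-0.0026],[0.002,-0.001,0.055,0,0,-0.0026],[0.002,-0.001,0.067,0,0,-0.0026],[0.002,-0.001,0.067,0,0,-0.0026]]'
python3 - <<'E'
from lane import *
st();to(0,.06,.033)
from workcell import arm
s=arm.snapshot("side");pickle.dump(s,open("side4.pkl","wb"));crop(s,220,120,320,240,5,"side4.png")
E
```

```text
t: 5.9
eef_pos: [0.478, 0.1965, 0.2121]
tool_rot: [-0.126, 0.683, 0.709, 0.12]
wrist_force: [-0.2, -0.4, 1.0]
finger_gap: 0.021
grasp lane [-0.0003  0.1203  0.0328] tip lane [-0.0003 -0.0567  0.0327] F lane [-0.22  0.03  1.09] t 5.9
(0, 0.06, 0.033) [-0.0603, 0.0003, -0.0002, -0.0009, -0.0007, -0.0]
```

View pics/side4.png

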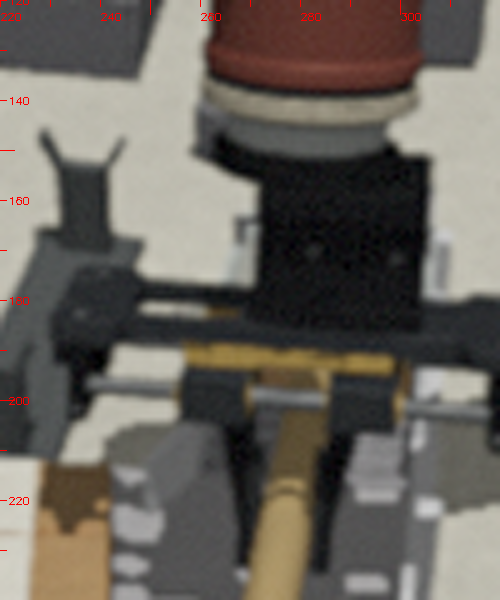

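```bash
python3 -m pendant '[[-0.02,0,0,0,0,0],[-0.04,0,0,0,0,0],[-0.052,0,0,0,0,0],[-0.058,0,0,0,0,0],[-0.062,0,0,0,0,0],[-0.065,0,0,0,0,0],[-0.068,0,0,0,0,0],[-0.071,0,0,0,0,0],[-0.074,0,0,0,0,0],[-0.077,0,0,0,0,0]]'
python3 -c "
from lane import *
st()"
```

```text
t: 7.2
eef_pos: [0.4812, 0.1243, 0.1865]
tool_rot: [-0.125, 0.683, 0.709, 0.121]
wrist_force: [-0.9, 5.2, 1.8]
finger_gap: 0.0209
grasp lane [0.0002 0.0436 0.0335] tip lane [ 0.0003 -0.1334  0.0333] F lane [-0.73  5.49 -0.13] t 7.2
```

```bash
python3 -m pendant '[[-0.004,0,0,0,0,0],[-0.008,0,0,0,0,0],[-0.012,0,0,0,0,0],[-0.016,0,0,0,0,0],[-0.02,0,0,0,0,0],[-0.024,0,0,0,0,0],[-0.028,0,0,0,0,0],[-0.032,0,0,0,0,0],[-0.036,0,0,0,0,0],[-0.04,0,0,0,0,0]]'
python3 -c "
from lane import *
st()"
python3 -m pendant '[[-0.003,0,0,0,0,0],[-0.006,0,0,0,0,0],[-0.009,0,0,0,0,0],[-0.012,0,0,0,0,0],[-0.015,0,0,0,0,0],[-0.018,0,0,0,0,0],[-0.021,0,0,0,0,0],[-0.021,0,0,0,0,0],[-0.021,0,0,0,0,0],[-0.021,0,0,0,0,0],[-0.021,0,0,0,0,0]]'
python3 - <<'E'
from lane import *
st()
from workcell import arm
for n in("side","top"):
    s=arm.snapshot(n);pickle.dump(s,open(n+"5.pkl","wb"));crop(s,*((220,120,320,240,5) if n=="side" else (240,150,400,240,5)),n+"5.png")
E
```

```text
t: 8.45
eef_pos: [0.4826, 0.0858, 0.1725]
tool_rot: [-0.125, 0.683, 0.709, 0.121]
wrist_force: [0.4, 0.2, -0.7]
finger_gap: 0.0211
grasp lane [0.0002 0.0026 0.0335] tip lane [ 0.0002 -0.1744  0.0335] F lane [ 0.43 -0.06 -0.76] t 8.45
t: 9.82
eef_pos: [0.4833, 0.0661, 0.1653]
tool_rot: [-0.125, 0.683, 0.709, 0.121]
wrist_force: [0.3, -0.1, -0.9]
finger_gap: 0.0212
grasp lane [ 0.0002 -0.0183  0.0335] tip lane [ 0.0002 -0.1953  0.0335] F lane [ 0.27 -0.4  -0.8 ] t 9.825
```

View pics/top5.png

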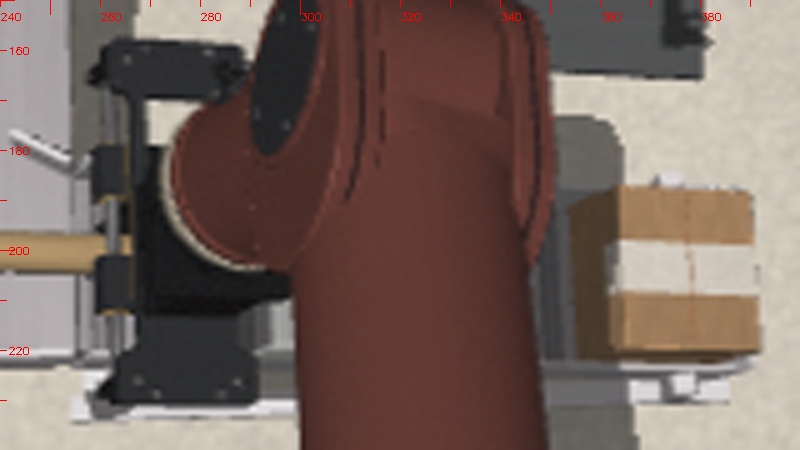

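```bash
python3 -m pendant '[[0.03,0,0,0,0,0],[0.07,0,0,0,0,0],[0.11,0,0,0,0,0],[0.135,0,0,0,0,0],[0.14,0,0,0,0,0],[0.14,0,-0.05,0,0,0],[0.14,0,-0.1,0,0,0],[0.14,0,-0.12,0,0,0],[0.14,0,-0.12,0,0,0]]'
python3 -c "
from lane import *
st();print(row([.673,-.1432,.26],Rt([0,0,-1],az(86.68))))"
```

```text
t: 11.05
eef_pos: [0.4808, 0.155, 0.3265]
tool_rot: [-0.124, 0.684, 0.709, 0.121]
wrist_force: [0.8, 1.1, -1.2]
finger_gap: 0.021
grasp lane [0.0009 0.1204 0.1545] tip lane [ 0.0007 -0.0566  0.1546] F lane [ 0.79  0.56 -1.47] t 11.05
[-0.3092, 0.1816, -0.0412, -0.014, -0.3484, 0.0922]
```

```bash
python3 -m pendant '[[-0.309,0.182,-0.041,-0.014,-0.348,0.092],[-0.309,0.182,-0.041,-0.014,-0.348,0.092],[-0.309,0.182,-0.041,-0.014,-0.348,0.092],[-0.309,0.182,-0.041,-0.014,-0.348,0.092],[-0.309,0.182,-0.041,-0.014,-0.348,0.092],[-0.309,0.182,-0.041,-0.014,-0.348,0.092],[-0.309,0.182,-0.041,-0.014,-0.348,0.092],[-0.309,0.182,-0.041,-0.014,-0.348,0.092],[-0.309,0.182,-0.041,-0.014,-0.348,0.092]]'
python3 -c "
from lane import *
print(row([.673,-.1432,.0685],Rt([0,0,-1],az(86.68))))"
```

```text
t: 12.18
eef_pos: [0.6732, -0.1412, 0.2599]
tool_rot: [-0.0, 0.726, 0.687, 0.0]
wrist_force: [0.6, 0.0, -0.6]
finger_gap: 0.0212
[-0.0021, -0.0001, 0.1914, -0.0, -0.0008, 0.0025]
```

```bash
python3 -m pendant '[[-0.002,0,0.05,0,0,0.0025],[-0.002,0,0.1,0,0,0.0025],[-0.002,0,0.14,0,0,0.0025],[-0.002,0,0.165,0,0,0.0025],[-0.002,0,0.18,0,0,0.0025],[-0.002,0,0.188,0,0,0.0025],[-0.002,0,0.191,0,0,0.0025],[-0.002,0,0.191,0,0,0.0025]]'
python3 - <<'E'
from lane import *
from workcell import arm
for n in("side","top"):
    s=arm.snapshot(n);pickle.dump(s,open(n+"6.pkl","wb"));crop(s,*((180,110,290,220,5) if n=="side" else (280,110,410,200,5)),n+"6.png")
E
```

```text
t: 13.18
eef_pos: [0.6735, -0.1431, 0.0697]
tool_rot: [0.0, 0.727, 0.686, 0.001]
wrist_force: [0.2, 0.1, -0.4]
finger_gap: 0.0213
```

View pics/side6.png

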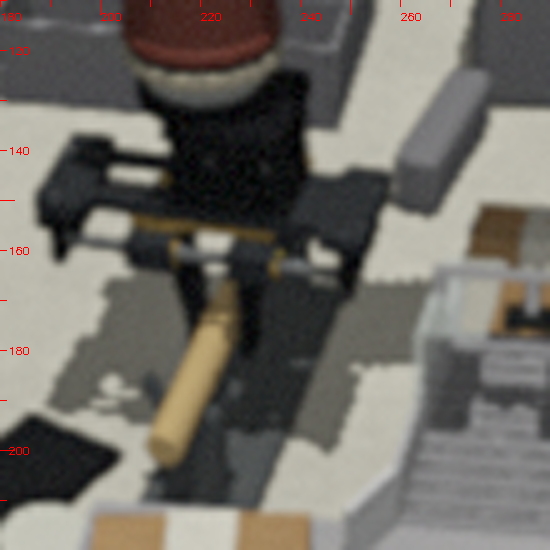

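View pics/top6.png

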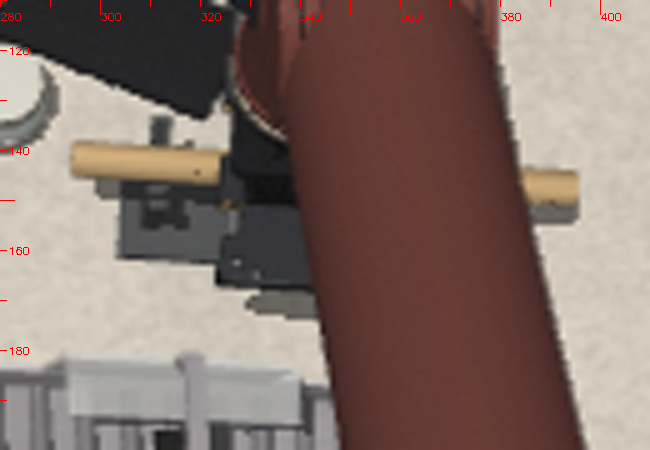

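The stick's ends are back at their starting pixels, about (294,142) and (394,147), roughly 2 mm high. Releasing.

```bash
python3 -m pendant '[[0,0,0.0015,0,0,0],[0,0,0.0015,0,0,0],[0,0,0.0015,0,0,0],[0,0,0.0015,0,0,0],[0,0,0.0015,0,0,0]]' 60
python3 -m pendant '[[0,0,-0.03,0,0,0],[0,0,-0.08,0,0,0],[0,0,-0.14,0,0,0],[0,0,-0.19,0,0,0],[0,0,-0.23,0,0,0],[0,0,-0.23,0,0,0]]'
python3 - <<'E'
from lane import *
from workcell import arm
for n in("side","top"):
    s=arm.snapshot(n);pickle.dump(s,open(n+"7.pkl","wb"));crop(s,*((170,100,320,280,4) if n=="side" else (180,100,410,240,3)),n+"7.png")
print(cur()[2]['q'])
E
```

```text
t: 13.9
eef_pos: [0.6736, -0.1432, 0.0683]
tool_rot: [0.0, 0.727, 0.686, 0.001]
wrist_force: [0.2, 0.3, 0.6]
finger_gap: 0.0515
t: 14.65
eef_pos: [0.6747, -0.143, 0.3025]
tool_rot: [0.003, 0.727, 0.686, 0.003]
wrist_force: [-0.3, 0.1, -1.4]
finger_gap: 0.0523
[ 0.54182616  0.4528194  -0.59753594  1.20892499  0.24841884  1.54950299
 -0.07031961]
```

View pics/side7.png

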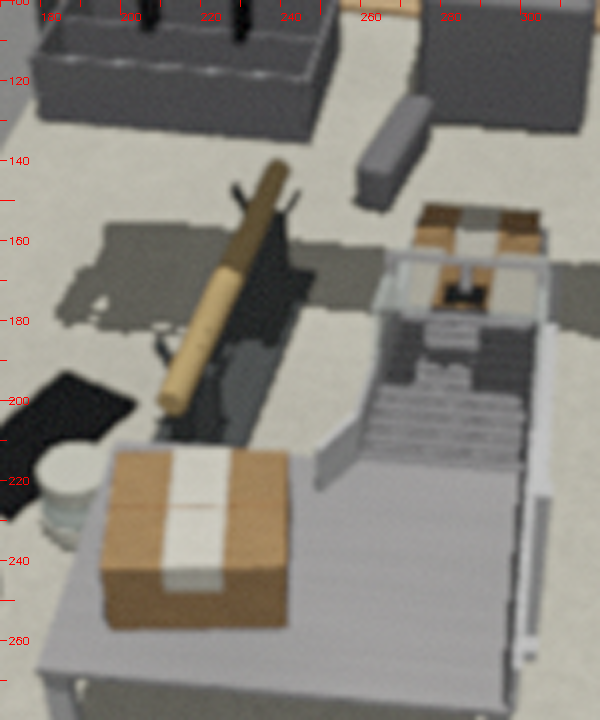

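View pics/top7.png

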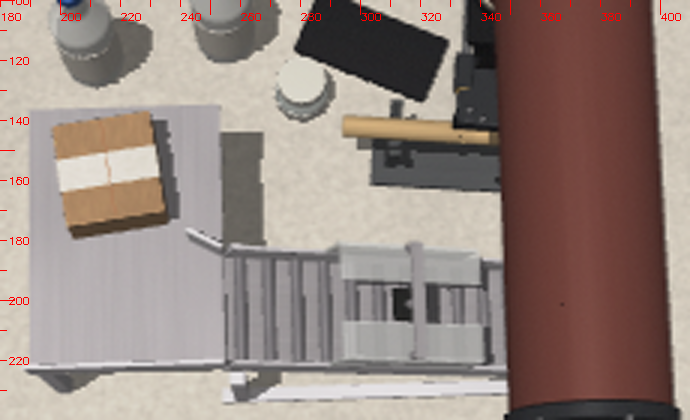

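```bash
cat > dk.py <<'E'
from h import *
d=np.load("deck.npy");D=Rz(d[2]);o=np.array([d[0],d[1],.158]);a=np.degrees(d[2])
TA=Rt([0,0,-1],az(180+a));TB=Rt([0,0,-1],az(90+a))
def st():
    p,r,s=cur();print("tcp deck",(D.T@(p-o)).round(4),"F deck",(D.T@s["wrist_force"]).round(2),"t",round(s["t"],2),"q",np.round(s["q"],2))
def to(T,*p): print(p,row(o+D@np.array(p),T))
E
python3 -c "
from dk import *
st();to(TA,.203,.103,.14)"
```

```text
tcp deck [ 0.1822 -0.2384  0.1402] F deck [ 0.5   0.78 -0.49] t 14.75 q [ 0.54  0.45 -0.6   1.21  0.25  1.55 -0.07]
(0.203, 0.103, 0.14) [0.3418, -0.0117, 0.0003, 0.0014, 0.0008, -1.6659]
```

```bash
python3 -m pendant '[[0.342,-0.012,0,0.001,0.001,-1.666],[0.342,-0.012,0,0.001,0.001,-1.666],[0.342,-0.012,0,0.001,0.001,-1.666],[0.342,-0.012,0,0.001,0.001,-1.666],[0.342,-0.012,0,0.001,0.001,-1.666],[0.342,-0.012,0,0.001,0.001,-1.666],[0.342,-0.012,0,0.001,0.001,-1.666],[0.342,-0.012,0,0.001,0.001,-1.666],[0.342,-0.012,0,0.001,0.001,-1.666],[0.342,-0.012,0,0.001,0.001,-1.666],[0.342,-0.012,0,0.001,0.001,-1.666],[0.342,-0.012,0,0.001,0.001,-1.666]]' 57
python3 -c "
from dk import *
st();to(TA,.203,.103,.015)"
```

```text
t: 16.25
eef_pos: [0.681, 0.1989, 0.298]
tool_rot: [-0.0, -0.018, 1.0, 0.0]
wrist_force: [0.2, -0.2, -0.1]
finger_gap: 0.0491
tcp deck [0.2027 0.1032 0.14  ] F deck [ 0.23 -0.25 -0.09] t 16.25 q [ 0.21  0.6  -0.95  1.13  0.48  1.63  0.98]
(0.203, 0.103, 0.015) [-0.0004, -0.0002, 0.125, 0.0, -0.0002, -0.002]
```

```bash
python3 -m pendant '[[-0.001,0,0.05,0,0,-0.002],[-0.001,0,0.09,0,0,-0.002],[-0.001,0,0.115,0,0,-0.002],[-0.001,0,0.125,0,0,-0.002],[-0.001,0,0.125,0,0,-0.002]]'
python3 - <<'E'
from dk import *
st()
from workcell import arm
for n in("side","top"):
    s=arm.snapshot(n);pickle.dump(s,open(n+"8.pkl","wb"));crop(s,*((140,160,310,290,4) if n=="side" else (180,100,310,240,4)),n+"8.png")
E
```

```text
t: 16.88
eef_pos: [0.682, 0.1989, 0.1731]
tool_rot: [-0.0, -0.018, 1.0, 0.0]
wrist_force: [-0.4, 0.6, 0.7]
finger_gap: 0.0495
tcp deck [0.2036 0.1031 0.0151] F deck [-0.4   0.66  0.68] t 16.88 q [ 0.24  0.65 -0.93  1.32  0.52  1.41  0.94]
```

View pics/side8.png

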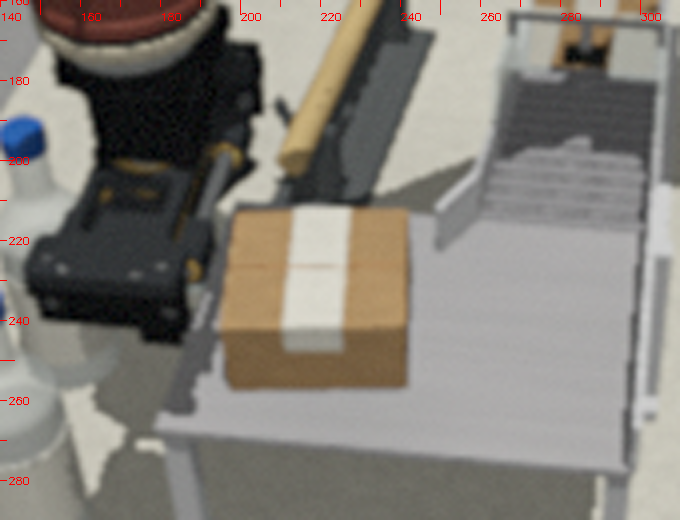

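View pics/top8.png

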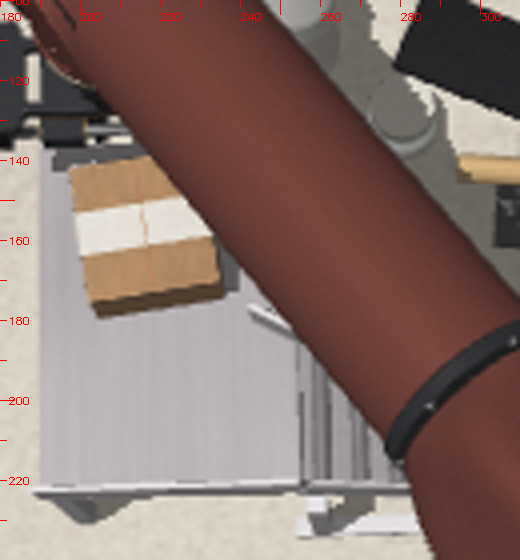

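```bash
python3 -m pendant '[[0.004,0,0,0,0,0],[0.008,0,0,0,0,0],[0.012,0,0,0,0,0],[0.016,0,0,0,0,0],[0.02,0,0,0,0,0],[0.024,0,0,0,0,0],[0.029,0,0,0,0,0],[0.034,0,0,0,0,0],[0.039,0,0,0,0,0],[0.044,0,0,0,0,0],[0.049,0,0,0,0,0],[0.054,0,0,0,0,0],[0.06,0,0,0,0,0],[0.066,0,0,0,0,0],[0.072,0,0,0,0,0],[0.078,0,0,0,0,0],[0.084,0,0,0,0,0],[0.09,0,0,0,0,0],[0.096,0,0,0,0,0],[0.1,0,0,0,0,0]]'
python3 - <<'E'
from dk import *
st()
from workcell import arm
for n in("side","top"):
    s=arm.snapshot(n);pickle.dump(s,open(n+"9.pkl","wb"));crop(s,*((140,160,310,290,4) if n=="side" else (180,100,310,240,4)),n+"9.png")
E
```

```text
t: 19.48
eef_pos: [0.5821, 0.1957, 0.1743]
tool_rot: [0.001, -0.018, 1.0, 0.0]
wrist_force: [2.3, -0.5, 1.2]
finger_gap: 0.0497
tcp deck [0.1038 0.1036 0.0163] F deck [ 2.26 -0.61  1.18] t 19.48 q [ 0.37  0.47 -1.01  1.58  0.41  1.32  0.91]
```

View pics/side9.png

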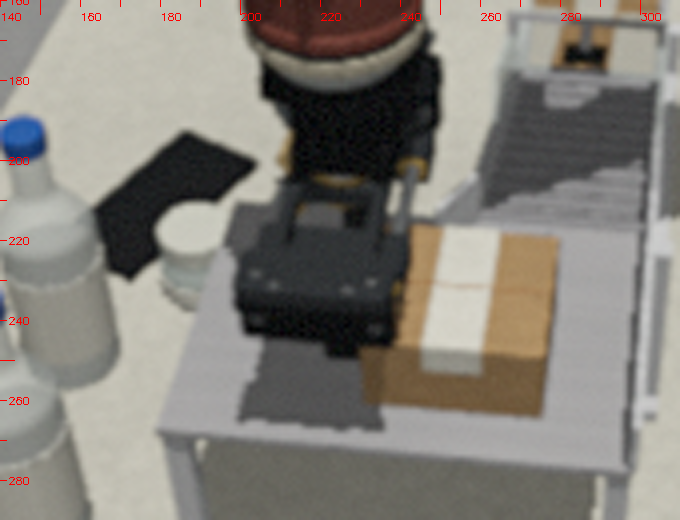

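View pics/top9.png

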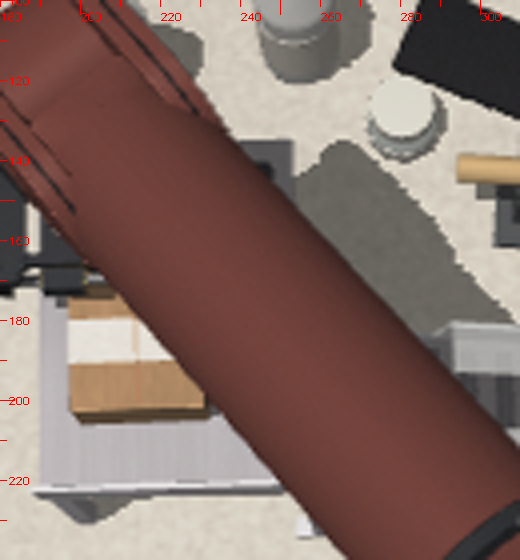

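```bash
python3 -m pendant '[[0.004,0,0,0,0,0],[0.009,0,0,0,0,0],[0.014,0,0,0,0,0],[0.019,0,0,0,0,0],[0.024,0,0,0,0,0],[0.029,0,0,0,0,0],[0.033,0,0,0,0,0],[0.037,0,0,0,0,0],[0.04,0,0,0,0,0],[0.043,0,0,0,0,0]]'
python3 -c "
from dk import *
st()"
python3 -m pendant '[[0.002,0,0,0,0,0],[0.004,0,0,0,0,0],[0.006,0,0,0,0,0]]'
python3 -c "
from dk import *
st()"
```

```text
t: 20.82
eef_pos: [0.5386, 0.194, 0.1741]
tool_rot: [0.0, -0.019, 1.0, 0.0]
wrist_force: [0.7, 0.3, -0.3]
finger_gap: 0.0492
tcp deck [0.0602 0.1036 0.0161] F deck [ 0.7   0.23 -0.3 ] t 20.82 q [ 0.44  0.39 -1.06  1.68  0.35  1.28  0.91]
t: 21.2
eef_pos: [0.5342, 0.1934, 0.1746]
tool_rot: [0.002, -0.018, 1.0, 0.0]
wrist_force: [10.6, 0.3, -1.0]
finger_gap: 0.0495
tcp deck [0.0558 0.1032 0.0166] F deck [10.64 -0.06 -0.98] t 21.2 q [ 0.44  0.38 -1.06  1.7   0.34  1.27  0.91]
```

```bash
python3 -m pendant '[[-0.01,0,0,0,0,0],[-0.03,0,0,0,0,0],[-0.03,0,-0.05,0,0,0],[-0.03,0,-0.1,0,0,0],[-0.03,0,-0.14,0,0,0],[-0.03,0,-0.14,0,0,0]]'
python3 - <<'E'
from dk import *
st();to(TB,.0,.175,.16)
from workcell import arm
for n in("side","top"):
    s=arm.snapshot(n);pickle.dump(s,open(n+"10.pkl","wb"));crop(s,*((140,160,310,290,4) if n=="side" else (180,100,310,240,4)),n+"10.png")
E
```

```text
t: 21.95
eef_pos: [0.5647, 0.1955, 0.3177]
tool_rot: [0.004, -0.018, 1.0, 0.001]
wrist_force: [-0.2, 0.5, -0.8]
finger_gap: 0.0497
tcp deck [0.0864 0.1041 0.1597] F deck [-0.14  0.47 -0.83] t 21.95 q [ 0.41  0.36 -1.08  1.41  0.31  1.55  0.97]
(0.0, 0.175, 0.16) [0.0864, 0.0708, -0.0008, 0.0077, 0.0041, 1.5698]
```

View pics/side10.png

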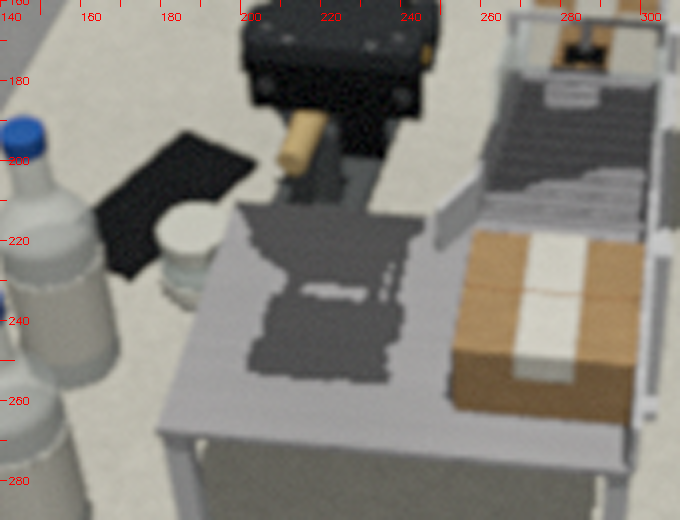

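View pics/top10.png

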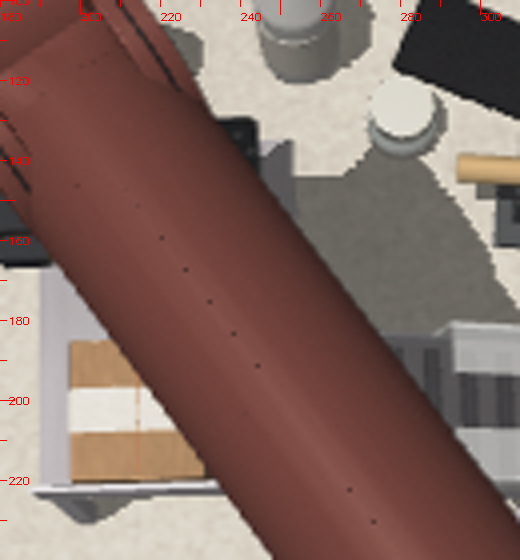

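Run:
```python
from dk import *
s=load("side10.pkl");t=load("top10.pkl")
for c,p in((s,(253.3,247)),(s,(298.7,251)),(t,(197.3,185)),(t,(197.7,220)),(s,(256.5,218)),(s,(301,220.5))): print(D.T@(at_z(c,*p,.208)-o))
```

```text
[0.04253373 0.15342391 0.05      ]
[-0.05035111  0.1540245   0.05      ]
[0.04338503 0.15063244 0.05      ]
[-0.05186549  0.15036246  0.05      ]
[0.04693086 0.06708294 0.05      ]
[-0.0507526   0.06383141  0.05      ]
```

```bash
python3 -m pendant '[[0,0.071,0,0.008,0.004,0],[0.05,0.074,0,0.008,0.004,0.4],[0.086,0.074,0,0.008,0.004,1.57],[0.086,0.074,0,0.008,0.004,1.57],[0.086,0.074,0,0.008,0.004,1.57],[0.086,0.074,0,0.008,0.004,1.57],[0.086,0.074,0,0.008,0.004,1.57],[0.086,0.074,0,0.008,0.004,1.57],[0.086,0.074,0,0.008,0.004,1.57],[0.086,0.074,0,0.008,0.004,1.57],[0.086,0.074,0,0.008,0.004,1.57],[0.086,0.074,0,0.008,0.004,1.57]]' 50
python3 -c "
from dk import *
st();to(TB,0,.178,.018)"
```

```text
t: 23.55
eef_pos: [0.475, 0.265, 0.3132]
tool_rot: [-0.001, 0.693, 0.721, -0.003]
wrist_force: [-0.0, 0.1, 0.9]
finger_gap: 0.0433
tcp deck [-0.0007  0.1769  0.1552] F deck [-0.01  0.15  0.86] t 23.55 q [ 0.21  0.18 -0.91  1.54  0.14  1.5  -0.66]
(0, 0.178, 0.018) [0.0014, 0.0015, 0.1372, -0.0057, 0.0024, 0.0013]
```

```bash
python3 -m pendant '[[0.002,0.0015,0.05,-0.0057,0.0024,0.001],[0.002,0.0015,0.1,-0.0057,0.0024,0.001],[0.002,0.0015,0.127,-0.0057,0.0024,0.001],[0.002,0.0015,0.137,-0.0057,0.0024,0.001],[0.002,0.0015,0.137,-0.0057,0.0024,0.001]]'
python3 - <<'E'
from dk import *
st()
from workcell import arm
for n in("side","top"):
    s=arm.snapshot(n);pickle.dump(s,open(n+"11.pkl","wb"));crop(s,*((160,160,320,290,4) if n=="side" else (150,120,310,240,4)),n+"11.png")
E
```

```text
t: 24.18
eef_pos: [0.4757, 0.2667, 0.1763]
tool_rot: [-0.0, 0.694, 0.72, -0.0]
wrist_force: [1.0, 0.5, 0.2]
finger_gap: 0.0435
tcp deck [-0.      0.1786  0.0183] F deck [1.02 0.48 0.22] t 24.18 q [ 0.19  0.26 -0.89  1.75  0.21  1.24 -0.72]
```

View pics/side11.png

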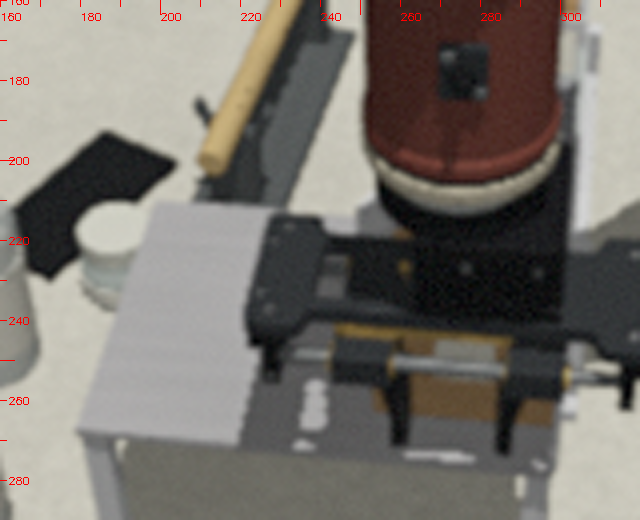

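View pics/top11.png

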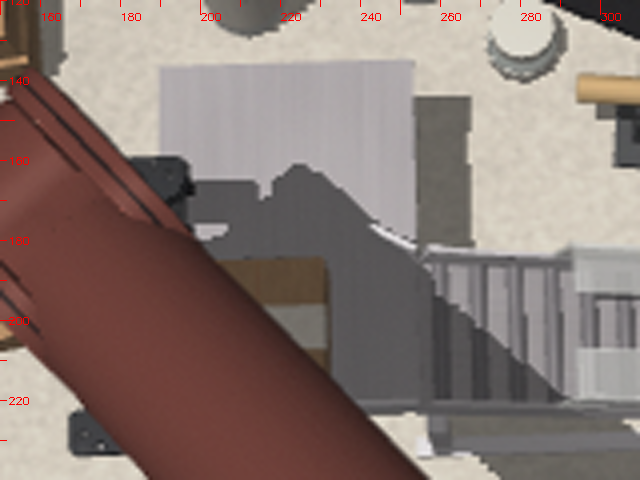

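```bash
python3 -m pendant '[[-0.005,0,0,0,0,0],[-0.01,0,0,0,0,0],[-0.015,0,0,0,0,0],[-0.02,0,0,0,0,0],[-0.025,0,0,0,0,0],[-0.03,0,0,0,0,0],[-0.036,0,0,0,0,0],[-0.042,0,0,0,0,0],[-0.048,0,0,0,0,0],[-0.054,0,0,0,0,0],[-0.06,0,0,0,0,0],[-0.066,0,0,0,0,0],[-0.072,0,0,0,0,0],[-0.078,0,0,0,0,0],[-0.084,0,0,0,0,0],[-0.09,0,0,0,0,0],[-0.095,0,0,0,0,0],[-0.1,0,0,0,0,0]]'
python3 - <<'E'
from dk import *
st()
from workcell import arm
for n in("side","top"):
    s=arm.snapshot(n);pickle.dump(s,open(n+"12.pkl","wb"));crop(s,*((160,150,320,280,4) if n=="side" else (180,120,340,240,4)),n+"12.png")
E
```

```text
t: 26.52
eef_pos: [0.48, 0.1669, 0.1773]
tool_rot: [0.0, 0.694, 0.72, 0.001]
wrist_force: [-0.0, 2.4, 2.6]
finger_gap: 0.0435
tcp deck [0.0006 0.0787 0.0193] F deck [0.06 2.44 2.56] t 26.52 q [ 0.37  0.15 -0.86  1.83  0.12  1.21 -0.48]
```

View pics/side12.png

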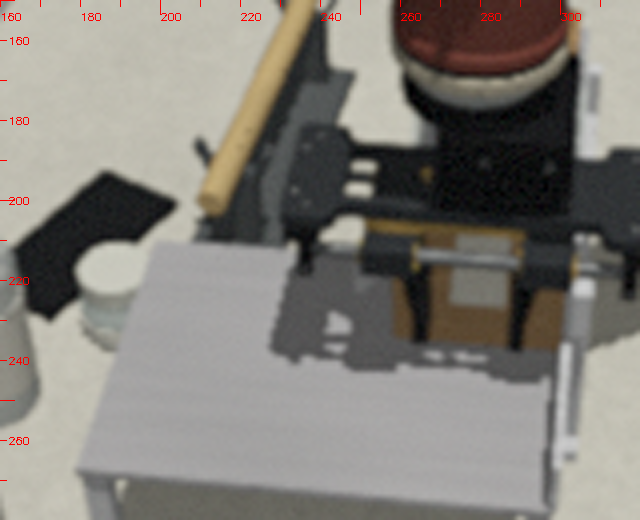

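View pics/top12.png

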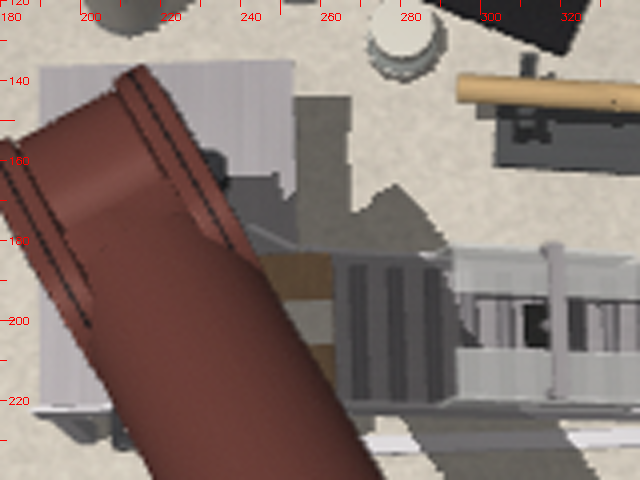

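```bash
python3 -m pendant '[[-0.004,0,0,0,0,0],[-0.008,0,0,0,0,0],[-0.012,0,0,0,0,0],[-0.016,0,0,0,0,0],[-0.02,0,0,0,0,0],[-0.024,0,0,0,0,0],[-0.028,0,0,0,0,0],[-0.032,0,0,0,0,0],[-0.036,0,0,0,0,0],[-0.04,0,0,0,0,0],[-0.044,0,0,0,0,0],[-0.048,0,0,0,0,0]]'
python3 - <<'E'
from dk import *
st()
from workcell import arm
for n in("side","top"):
    s=arm.snapshot(n);pickle.dump(s,open(n+"13.pkl","wb"));crop(s,*((160,140,320,260,4) if n=="side" else (220,120,400,240,4)),n+"13.png")
E
```

```text
t: 28.12
eef_pos: [0.4818, 0.1179, 0.1771]
tool_rot: [0.0, 0.694, 0.72, 0.0]
wrist_force: [0.4, -0.3, 0.0]
finger_gap: 0.0434
tcp deck [0.0005 0.0297 0.0191] F deck [ 0.35 -0.28  0.05] t 28.12 q [ 0.45  0.12 -0.82  1.86  0.09  1.2  -0.36]
```

View pics/side13.png

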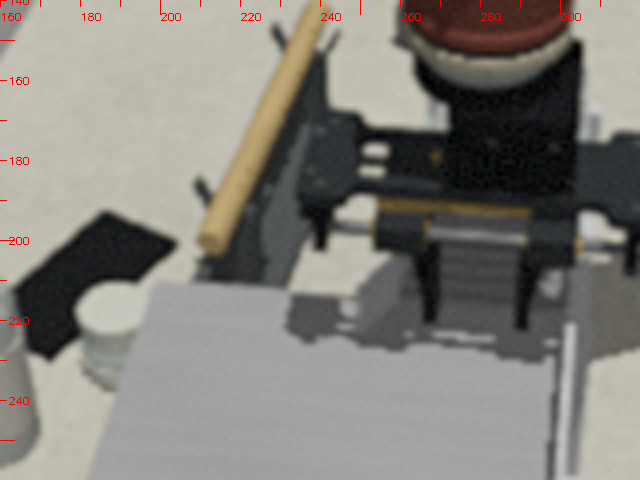

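View pics/top13.png

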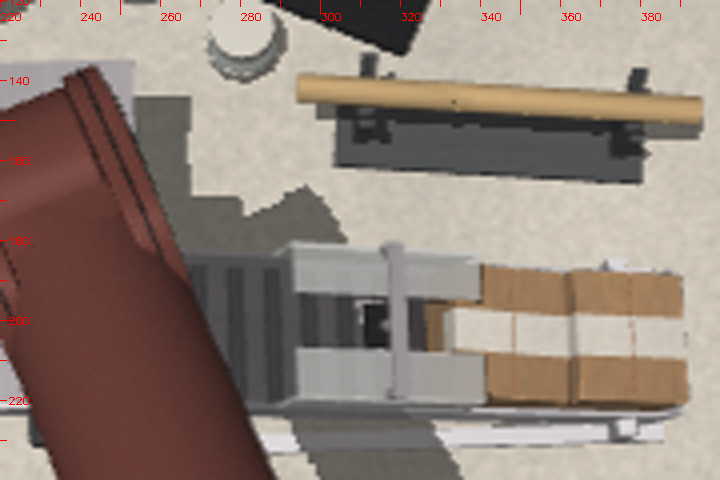

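```bash
python3 -m pendant '[[0.03,0,-0.01,0,0,0],[0.05,0,-0.06,0,0,0],[0.05,0,-0.12,0,0,0],[0.05,0,-0.18,0,0,0],[0.05,0,-0.2,0,0,0],[0.05,0,-0.2,0,0,0],[0.05,0,-0.2,0,0,0],[0.05,0,-0.2,0,0,0]]'
python3 - <<'E'
from lane import *
from workcell import arm
for n in("side","top"):
    s=arm.snapshot(n);pickle.dump(s,open(n+"14.pkl","wb"))
    im=cv2.resize(s["image"],None,fx=4,fy=4,interpolation=cv2.INTER_CUBIC)
    for y0,h,col in((-.355,.06,(255,0,255)),(-.265,.05,(0,255,0))):
        q=[(proj(s,o+L@np.array([x,y0+y,h]))*4+2).astype(int) for x,y in((-.048,-.045),(.048,-.045),(.048,.045),(-.048,.045))]
        cv2.polylines(im,[np.array(q)],True,col,1)
    u0,v0,u1,v1=(220,100,370,220) if n=="side" else (260,130,410,240)
    cv2.imwrite(f"pics/{n}14.png",im[v0*4:v1*4,u0*4:u1*4,::-1])
    cv2.imwrite(f"pics/{n}14f.png",s["image"][:,:,::-1])
st()
E
```

```text
t: 29.22
eef_pos: [0.4794, 0.1674, 0.3758]
tool_rot: [-0.0, 0.694, 0.72, -0.001]
wrist_force: [-0.3, -0.1, -0.1]
finger_gap: 0.0437
grasp lane [0.0002 0.1557 0.1958] tip lane [-0.     -0.0106  0.2564] F lane [ 0.53  1.17 -0.22] t 29.325
```

View pics/top14.png

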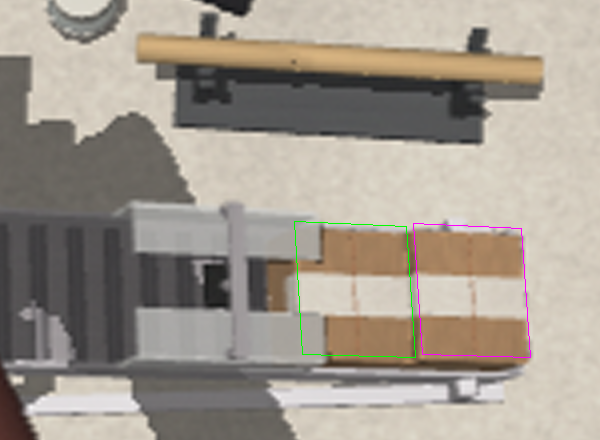

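View pics/side14.png

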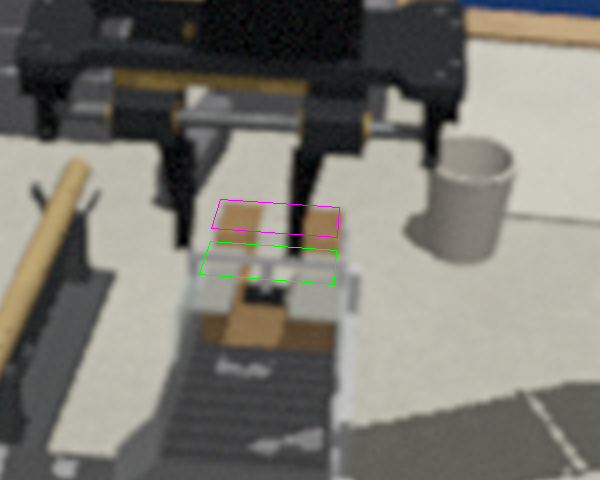

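View pics/top14f.png

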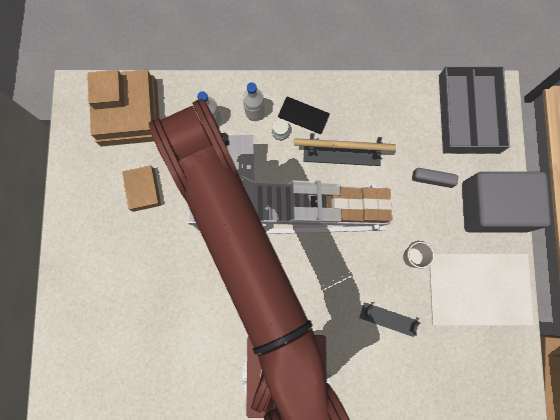

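```bash
python3 -c "
from workcell import arm
print(arm.sign_off())"
```

```text
the job is handed in; nothing more can be done
None
```

I finished the job and handed it in at about 29 s of robot time, well under the 72 s limit. The sign-off itself reports no verdict.

- **Jammed carton:** I held the stick in line with the lane and pushed the carton through. The highest wrist reading I took while pushing was about 5.5 N. It then slid down to the stop by itself.
- **Stick:** It went back to the pose it was gripped at and was let go. The pictures show it lying in both forks.
- **Waiting carton:** I slid it flat against the fence, where the wrist read about 10.6 N once it touched. I then pushed it along the fence and over the edge with about 2.4 N, and it ran down by itself.

**Last checks:** With the arm drawn back and clear of everything, I drew both cartons' target outlines over the top picture. They matched to about one pixel (roughly 3 mm), with the waiting carton square behind the first. The side view agreed, but a finger and the cover partly hid the cartons there. By eye, no bystander had moved, though the arm partly hid one bottle in the last top view. I did not check the end-state speeds separately. No check failed or disagreed.

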